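# Tip the carton out of the spray line, then work the lubricant cap

### The arm

A 6-joint arm with a two-finger parallel gripper is mounted at the origin on the work surface. World frame = base frame: x ahead of the robot, y to its left, z up, the work surface at z = 0. Lengths are in m, angles in rad, forces in N, time in s.
With the tool pointing down it reaches from about 0.375 to 0.925 m from the base axis. Payload 5.7 kg.
Tool frame: the origin (TCP) lies between the finger pads; the fingertips stand 14 mm ahead of it and the grasp point (between the pads) lies 5 mm behind it (arm.tcp_to_tips is the distance from the TCP to the fingertips, in m); z points along the fingers, y is the line along which they close (so a half turn about z gives the same grasp; the last joint's range is limited). The gripper opens to 88 mm and grips with 3 to 60 N. Pads are 20 mm wide; open, the fingers measure 115 mm over their backs; the gripper's body (75 mm by 178 mm) begins 61 mm behind the grasp point.
Start: joints at [-1.292, 0.359, 1.51, -0, 1.272, -0.115], TCP at [0.23, -0.554, 0.237] pointing down, gripper open.
Joint ranges: [-2.97, 2.97], [-1.01, 2.36], [0.21, 2.38], [-0.96, 4.11], [0.2, 2.71], [-2.98, 2.98]. Speed limits (rad/s): [2.39, 2.39, 3.14, 3.14, 3.14, 3.14].

### API

Orientations are given as a unit quaternion [x, y, z, w].
In Python, from cell import arm, viewer gives the robot as it stands.
- The arm moves only by the shell command python3 -m crank 'ROWS' [OPENING] [FORCE]. ROWS is JSON, a list of rows, each a list of 4 numbers: the shift along the tool's x, y, z in m, then the turn about the tool's z in rad. In form: [[tx, ty, tz, roll], ...]. A call has 1 to 8 rows; each row shifts and turns the commanded pose from where the row before left it, along the tool's axes as they then stand; what a row does not reach is not made up. A row lasts 1/8 s, in which the tool goes at most 62.5 mm and 10.7 degrees, less where a joint would pass 70% of its speed; a pose out of reach is approached as far as the arm can. A call is refused whole if a number of a shift passes 0.0625 or a number of a turn 0.188, either way. A call with a gripper value outside its range is refused whole. OPENING is the closure, from -1 (fully open) to 1 (shut), set as the call begins (- or left out, the last holds). The fingers move at their own pace and stop on an object; FORCE is the grip in N (left out, the last holds). Time passes only in rows, so rows that do not move let the fingers close. It gives the time, the measured TCP pose, the force, the opening and the grip force at its end, in the units of the state.
- arm.read_state(): the state, without advancing time (a new reading comes with each control period).
- viewer.capture(name): name is "side" or "top" or "wrist"; returns the picture (480x640x3 uint8, red, green, blue); there is no depth.
- viewer.camera_model(name): a dict with "mtx" (3x3 intrinsics, pixels), "rvec" (rotation vector, rad) and "tvec" (3), from world to camera coordinates, as OpenCV has them. Camera axes: x right, y down, z forward; pixel columns grow to the right and rows downward; lengths in m; the calibration is good to about 2 mm. A picture is of the moment at which its call begins: read the wrist's pose just before it. camera_model takes no time and is no camera call; for the wrist camera it gives the pose at the moment of the call.
- arm.finish_job(): hands the job in; it is judged then, once.
The state is a dict: "time": time; "q": joint angles; "qd": joint speeds; "joint_torque": joint torques, N m; "tcp_pos": TCP position; "tcp_rot": TCP orientation; "force": force on the tool from outside, world axes, zero at the start; "moment": the same for the moment, N m; "finger_gap": finger opening in m; "grasp_force": force on a finger pad.
Only numpy, scipy, OpenCV 4.12 (cv2) and the standard library are available. Lean on these libraries where they do the work, as an engineer would, in place of code of your own. Each camera call takes 0.05 s, during which the arm holds its last target. There are 200 camera calls.

### The job

The gate hinge needs a shot of lubricant, but the tall cardboard carton stands between the canister's nozzle and the hinge. First tip the carton over the low aluminium strip at its foot, away from the canister, so that it lies on its back between canister and hinge with its foot still at the strip; only then press the canister's red cap all the way down and let it spring back up. Leave the jar, the amber bottle, the blue tub and the dowel bundle where they stand.

Things in the scene. Friction and masses are not known exactly. Their poses are not given: they have to be found in the camera images.
- shelf: Narrow mahogany shelf board, 300 mm deep (its x) by 980 mm long (its y), fixed. Origin on the work surface under the board, midway across its depth and 540 mm from its +y end; its top face is 40 mm above that. Seen along its y axis from + to -: bystanders, canister, carton, strip, hinge post.
- canister: White canister with green band, 66 mm diameter, clamped upright in a steel holder (72 mm across the rings, 90 mm square foot) that is screwed to the shelf: it cannot move. Origin at the centre of the foot's underside, z up; the nozzle looks along its -y towards the carton. Overall height to the top of the cap 196 mm.
- cap_top (a point): Centre of the flat top of the canister's red sprung cap (44 mm diameter, 30 mm high; a black nozzle tip 10 mm across sticks out 8 mm from its side towards the carton, centred 16 mm below the top). It is 196 mm above the shelf top when up and moves with the cap.
- spray_cap (a joint): Travel of the red cap in m: 0 up, 0.012 all the way down (it moves straight down). The spring resists with about 4 N at the start and 9 N at the bottom, and returns the cap by itself.
- carton: Loose closed cardboard carton, 70 mm thick (its x), 130 mm wide (its y), 200 mm tall (its z), about 0.25 to 0.5 kg, weight evenly spread, standing upright on the shelf. Origin at the centre of its underside. Its front, with a blue panel and a white patch, is its -x face and faces the canister, about 100 to 165 mm of free room between them; its back is the +x face. It must fall towards its own +x, and then lies with the front face up, about 70 to 80 mm high.
- strip: Low aluminium strip screwed to the shelf just behind the carton's foot (5 to 12 mm gap from the carton's back): 10 mm wide (its x), 150 mm long (its y), 8 mm high. Origin at the centre of its underside; its +x points the way the carton must fall. It stops the carton's foot from sliding; the carton comes to lie across it.
- hinge_post: Length of wooden post, 75 by 60 mm, its top 208 mm above the shelf, with a steel gate hinge on the side that faces the canister, standing on a white ceramic tile 150 by 110 by 8 mm; fixed. Origin at the centre of the tile's underside. The carton falls in the free space before it, its top end stopping clear of the post.
- pin_jar: Loose stainless jar with lid, 72 mm diameter, 100 mm tall, origin at the centre of its underside. Bystander.
- amber_bottle: Loose empty amber glass bottle, 64 mm diameter, 155 mm tall, origin at the centre of its underside. Bystander.
- grease_tub: Loose blue plastic tub with flip-top lid, 82 mm diameter, 67 mm tall, origin at the centre of its underside. Bystander.
- dowels: Loose bundle of seven wooden dowels, 120 mm long (its x), 45 mm across, in a steel spring clip 60 mm tall; lying along the shelf edge nearest the robot, beside the canister. Origin under its middle. Bystander.
Not all that is in view belongs to the job. Several things have the shape of the carton; the one meant has the colours described above.

How it is judged:
By the outcome, as a careful person would: the job done as asked, in the order asked, and still so for the second after the job is handed in, with the robot touching nothing.
It also fails if it takes over 42 s, if anything falls off the work surface, if the arm or the gripper's body presses on something with over 40 N, if the wrist force passes 120 N, or if a joint passes its speed limit or range.

## Working session

There is one attempt and no reset: what is moved stays moved. The work goes in short steps, Python scripts to look and compute and a shell command to move; the robot and the scene stay as the last step left them, time stands still between calls to the robot, and variables do not carry over. Pictures are saved under pics/ and viewed, at most 10 in all, crops included, and the job is handed in when it is done.

```bash
mkdir -p pics; python3 - <<'E'
from cell import arm, viewer
import cv2
for n in ("side","top"):
    cv2.imwrite(f"pics/{n}0.png", viewer.capture(n)[:,:,::-1])
    m=viewer.camera_model(n); print(n,m)
s=arm.read_state(); print(s['time'],s['tcp_pos'],s['tcp_rot'],s['finger_gap'])
E
```

```text
side {'mtx': array([[482.60915494,   0.        , 321.36798624],
       [  0.        , 482.60915494, 239.47077019],
       [  0.        ,   0.        ,   1.        ]]), 'rvec': array([ 2.14679325,  1.19094182, -0.4811044 ]), 'tvec': array([-0.37187497, -0.24712625,  1.5287275 ])}
top {'mtx': array([[504.93267109,   0.        , 312.24219816],
       [  0.        , 504.93267109, 233.25729121],
       [  0.        ,   0.        ,   1.        ]]), 'rvec': array([ 2.18219294, -2.13147817,  0.15452066]), 'tvec': array([0.01717429, 0.60931058, 1.3087685 ])}
0.1 [ 0.23002844 -0.55347908  0.23589091] [ 9.80682250e-01  1.95605722e-01 -7.08790559e-05 -8.48950165e-04] 0.08805541165795872
```

View pics/side0.png

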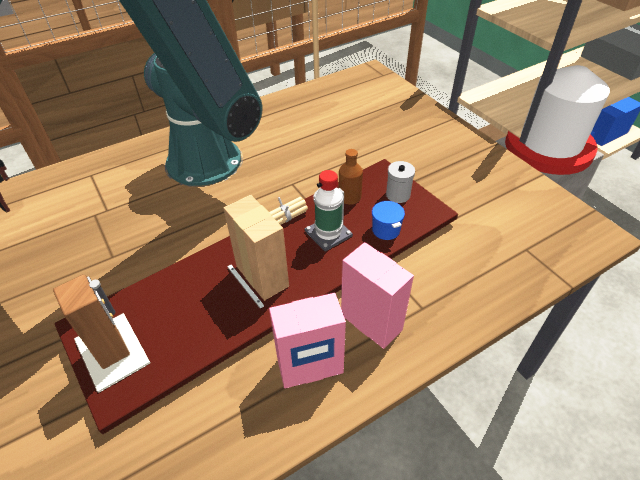

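View pics/top0.png

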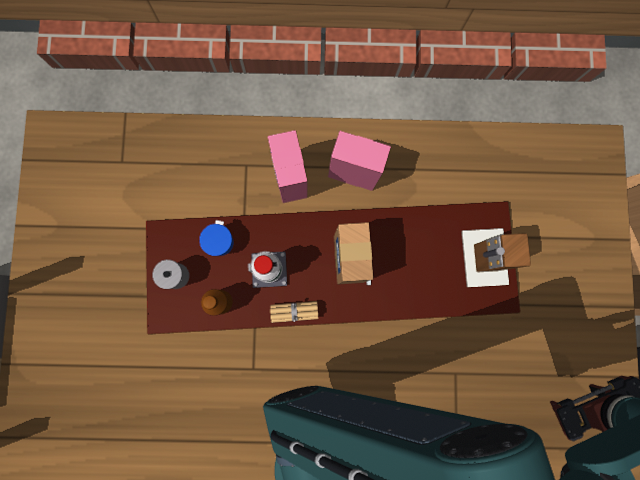

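The side view shows the carton at (257,245) with the strip behind its foot at (245,285) and the canister cap at (328,180). In the top view the carton top is at (354,250), the cap at (263,265) and the post at (505,250). The pink boxes are decoys. I'll enlarge these areas to read corners.

```bash
cat > h.py <<'E'
import numpy as np, cv2
from cell import viewer
def ray(n,u,v,z,m=None):
    m=m or viewer.camera_model(n); R=cv2.Rodrigues(m['rvec'])[0]; c=-R.T@m['tvec']
    p=cv2.undistortPoints(np.array([[[u,v]]],float),m['mtx'],None)[0,0]
    d=R.T@np.array([p[0],p[1],1]); return c+d*(z-c[2])/d[2]
def proj(n,P):
    m=viewer.camera_model(n); return cv2.projectPoints(np.array(P,float).reshape(-1,3),m['rvec'],m['tvec'],m['mtx'],None)[0][:,0]
E
python3 - <<'E'
import cv2,numpy as np
t=cv2.imread('pics/top0.png')[200:320,240:400]; s=cv2.imread('pics/side0.png')[160:310,200:360]
t=cv2.resize(t,None,fx=2.5*2,fy=5,interpolation=cv2.INTER_CUBIC)
cv2.imwrite('pics/c1.png',t)
E
```

```text
(no output)
```

View pics/c1.png

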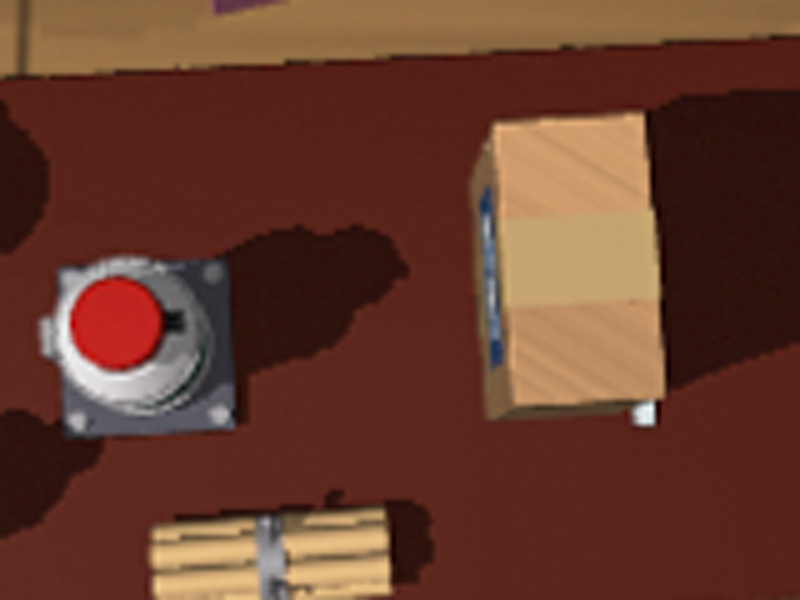

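Carton top corners read at crop (494,123), (645,113), (665,398), (514,405), the cap centre at (117,323), the strip end at (645,412).

```bash
python3 - <<'E'
from h import *
P=lambda u,v,z: ray('top',240+u/5,200+v/5,z)
C=np.array([P(*c,.24) for c in [(494,123),(645,113),(665,398),(514,405)]]); print(C.round(4))
print('ctr',C.mean(0),'sizes',[np.linalg.norm(C[i]-C[(i+1)%4]).round(4) for i in range(4)])
d=(C[1]-C[0]+C[2]-C[3]); print('fall yaw',np.degrees(np.arctan2(d[1],d[0])))
cap=P(117,323,.236);print('cap',cap)
print('capside', ray('side',328,176,.236), 'post',ray('top',500,250,.248))
print('strip end',P(645,412,.048)); 
f=[P(65,268,.045),P(228,262,.045),P(235,428,.045),P(68,436,.045)];print('foot ctr',np.mean(f,0))
print('dowel',P(152,530,.08),P(388,512,.08))
# nominal tool axes
from scipy.spatial.transform import Rotation as R
from cell import arm
s=arm.read_state();print(R.from_quat(s['tcp_rot']).as_matrix().round(3))
E
```

```text
[[ 0.6034 -0.0269  0.24  ]
 [ 0.6097 -0.0958  0.24  ]
 [ 0.4802 -0.1059  0.24  ]
 [ 0.4755 -0.038   0.24  ]]
ctr [ 0.54215937 -0.06664795  0.24      ] sizes [np.float64(0.0692), np.float64(0.1299), np.float64(0.0681), np.float64(0.1284)]
fall yaw -85.39520322450046
cap [0.50837625 0.14186243 0.236     ]
capside [0.51127292 0.14313514 0.236     ] post [ 0.55307276 -0.39136085  0.248     ]
strip end [ 0.48116587 -0.12044166  0.048     ]
foot ctr [0.50874783 0.14113561 0.045     ]
dowel [0.4143553  0.13391024 0.08      ] [0.42614583 0.01413651 0.08      ]
[[ 0.923  0.384 -0.   ]
 [ 0.384 -0.923  0.002]
 [ 0.    -0.002 -1.   ]]
```

Sizes agree with the given ones: top 69 x 129 mm, and the cap and foot are coaxial. The fall direction is yaw -85.4°. First I'll raise the tool and turn it so that tool -x lies along the fall direction.

```bash
python3 -m crank '[[0,0,-0.017,-0.18],[0,0,-0.017,-0.18],[0,0,-0.017,-0.18],[0,0,-0.017,-0.18],[0,0,-0.017,-0.18],[0,0,-0.017,-0.18],[0,0,-0.017,-0.177],[0,0,0,0]]'
python3 -m crank '[[0.0465,0.0292,0,0],[0.0465,0.0292,0,0],[0.0465,0.0292,0,0],[0.0465,0.0292,0,0],[0.0465,0.0292,0,0],[0.0465,0.0292,0,0]]'
python3 -m crank '[[0.0465,0.0292,0,0],[0.0465,0.0292,0,0],[0.0465,0.0292,0,0],[0.0465,0.0292,0,0],[0.0465,0.0292,0,0],[0.0465,0.0292,0,0],[0,0,0,0]]'
python3 -c "
from h import *
from cell import arm
from scipy.spatial.transform import Rotation as R
s=arm.read_state();print(s['q']);M=R.from_quat(s['tcp_rot']).as_matrix();print(M.round(3));print(M.T@(np.array([.534,.03,.22])-s['tcp_pos']))"
```

```text
time: 1.1
tcp_pos: [0.2304, -0.5546, 0.3565]
tcp_rot: [0.679, 0.734, -0.0, 0.001]
force: [-0.2, 0.0, 0.2]
finger_gap: 0.0872
grasp_force: 0.0
time: 1.85
tcp_pos: [0.3827, -0.26, 0.3546]
tcp_rot: [0.68, 0.733, 0.0, -0.001]
force: [0.4, 0.1, 0.6]
finger_gap: 0.0874
grasp_force: 0.0
time: 2.72
tcp_pos: [0.5355, 0.0332, 0.3542]
tcp_rot: [0.678, 0.735, -0.0, -0.001]
force: [-0.9, -0.9, 0.1]
finger_gap: 0.088
grasp_force: 0.0
[-6.75284120e-02  1.79822760e-01  1.47037584e+00  1.05921804e-03
  1.49312254e+00 -1.48437647e-01]
[[-0.081  0.997 -0.002]
 [ 0.997  0.081  0.001]
 [ 0.001 -0.002 -1.   ]]
[-0.00327826 -0.00150838  0.13416222]
```

```bash
python3 -m crank '[[0,0,0.03,0],[0,0,0.04,0],[0,0,0.04,0],[0,0,0.02,0],[-0.02,0,0,0],[-0.02,0,0,0],[0,0,0,0]]'
python3 -m crank '[[-0.006,0,0,0],[-0.006,0,0,0],[-0.006,0,0,0],[-0.006,0,0,0],[-0.006,0,0,0],[-0.006,0,0,0],[-0.006,0,0,0],[-0.006,0,0,0]]'
```

```text
time: 3.6
tcp_pos: [0.5391, -0.0122, 0.2269]
tcp_rot: [0.68, 0.734, 0.001, 0.001]
force: [-0.1, 0.3, 0.8]
finger_gap: 0.0879
grasp_force: 0.0
time: 4.6
tcp_pos: [0.5419, -0.058, 0.2256]
tcp_rot: [0.678, 0.735, -0.0, -0.0]
force: [0.1, 0.5, 0.0]
finger_gap: 0.0875
grasp_force: 0.1
```

```bash
python3 -c "
from h import *
im=viewer.capture('side')[150:330,180:420,::-1];cv2.imwrite('pics/s1.png',cv2.resize(im,None,fx=2,fy=2))"
```

```text
(no output)
```

View pics/s1.png

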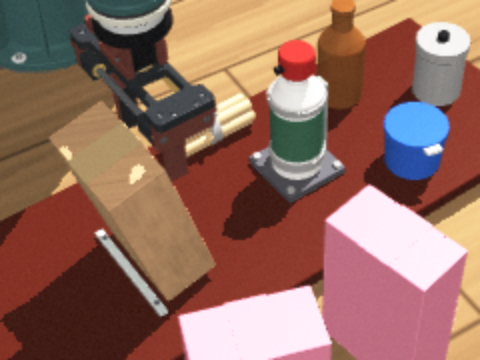

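The carton is tilting away from the canister, its foot against the strip at (165,300), with the fingers behind it. I'll continue slowly.

```bash
python3 -m crank '[[-0.005,0,0,0],[-0.005,0,0,0],[-0.005,0,0,0],[-0.005,0,0,0],[-0.005,0,0,0],[-0.005,0,0,0],[-0.003,0,0,0],[0,0,0,0]]'
python3 -m crank '[[0,0,0,0],[0,0,0,0],[0,0,0,0]]'
python3 -c "
from h import *
im=viewer.capture('side')[150:400,60:420,::-1];cv2.imwrite('pics/s2.png',cv2.resize(im,None,fx=2,fy=2))"
```

```text
time: 5.65
tcp_pos: [0.5446, -0.0907, 0.2257]
tcp_rot: [0.678, 0.735, 0.0, -0.0]
force: [-0.4, -0.3, 0.2]
finger_gap: 0.0882
grasp_force: 0.0
time: 6.02
tcp_pos: [0.5446, -0.0903, 0.2257]
tcp_rot: [0.678, 0.735, 0.0, -0.0]
force: [-0.6, -0.0, 1.3]
finger_gap: 0.0877
grasp_force: 0.0
```

View pics/s2.png

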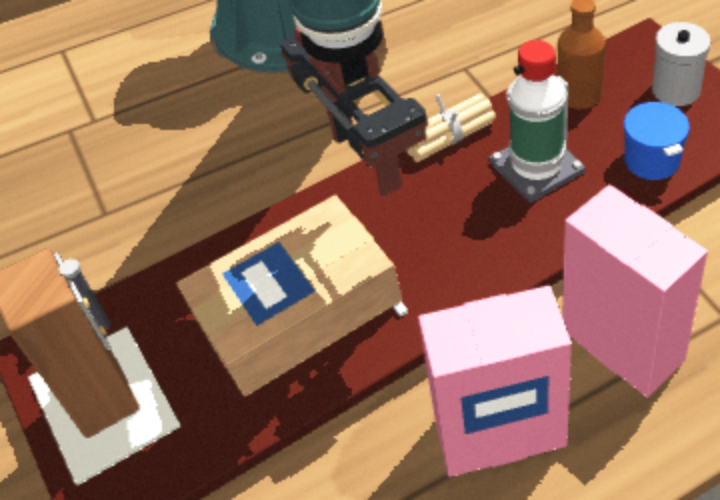

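The carton lies front face up, its foot at the strip (400,310), clear of the post. Now I'll close the fingers and move over the cap.

```bash
python3 -m crank '[[0,0,-0.035,0],[0,0,-0.04,0],[0.047,-0.0034,0,0],[0.047,-0.0034,0,0],[0.047,-0.0034,0,0],[0.047,-0.0034,0,0],[0.047,-0.0034,0,0],[0,0,0,0]]' 1 20
python3 -m crank '[[0,0,0,0],[0,0,0,0]]'
python3 -c "
from h import *
from cell import arm
from scipy.spatial.transform import Rotation as R
s=arm.read_state();M=R.from_quat(s['tcp_rot']).as_matrix();print((M.T@(np.array([.509,.142,.25])-s['tcp_pos'])).round(4),s['finger_gap'])
a=viewer.capture('side')[60:260,220:420,::-1];b=viewer.capture('top')[200:350,240:440,::-1]
a=cv2.resize(a,(400,400));b=cv2.resize(b,(400,300));cv2.imwrite('pics/s3.png',np.hstack([a,np.vstack([b,np.zeros((100,400,3),'u1')])]))"
```

```text
time: 7.08
tcp_pos: [0.508, 0.1452, 0.3007]
tcp_rot: [0.677, 0.736, 0.0, -0.0]
force: [0.5, 0.3, -0.5]
finger_gap: 0.0115
grasp_force: 0.0
time: 7.32
tcp_pos: [0.5091, 0.1414, 0.3007]
tcp_rot: [0.679, 0.734, -0.0, 0.0]
force: [0.3, 0.5, 0.1]
finger_gap: 0.0008
grasp_force: 0.0
[ 0.0007 -0.      0.0507] 0.0007584772922966341
```

View pics/s3.png

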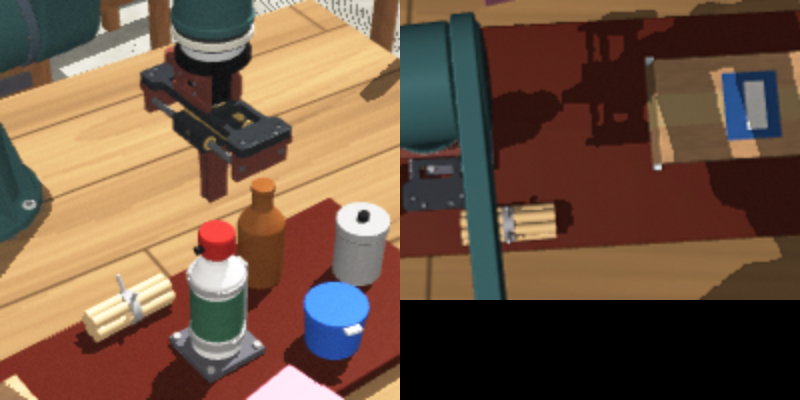

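The fingertips stand above the cap, and the carton's foot edge is at the strip (both strip ends visible at (650,60) and (657,165)). Pressing.

```bash
python3 -m crank '[[0,0,0.025,0],[0,0,0.015,0],[0,0,0.006,0],[0,0,0.004,0],[0,0,0.003,0],[0,0,0.003,0],[0,0,0,0]]'
python3 -m crank '[[0,0,0.002,0],[0,0,0.002,0],[0,0,0.001,0],[0,0,0,0]]'
```

```text
time: 8.3
tcp_pos: [0.5091, 0.1424, 0.2453]
tcp_rot: [0.678, 0.735, 0.0, 0.0]
force: [-1.1, -1.0, 4.8]
finger_gap: 0.0007
grasp_force: 2.9
time: 8.8
tcp_pos: [0.5091, 0.1423, 0.2407]
tcp_rot: [0.678, 0.735, 0.0, 0.0]
force: [-3.0, -0.9, 7.9]
finger_gap: 0.0007
grasp_force: 3.8
```

```bash
for i in 1; do python3 -m crank '[[0,0,0.0015,0],[0,0,0.001,0],[0,0,0,0]]'; done
python3 -m crank '[[0,0,0.001,0],[0,0,0.001,0],[0,0,0,0]]'
```

```text
time: 9.18
tcp_pos: [0.5091, 0.1424, 0.2384]
tcp_rot: [0.678, 0.735, 0.0, 0.001]
force: [-2.8, -1.5, 8.4]
finger_gap: 0.0007
grasp_force: 4.2
time: 9.55
tcp_pos: [0.5092, 0.1424, 0.2382]
tcp_rot: [0.678, 0.735, 0.001, 0.001]
force: [-7.3, -2.1, 21.1]
finger_gap: 0.0007
grasp_force: 10.8
```

The TCP has stopped moving and the force jumped to 21 N, so the cap is at its stop. I'll hold it there, release, retreat and check.

```bash
python3 -m crank '[[0,0,0,0],[0,0,0,0],[0,0,-0.005,0],[0,0,-0.01,0],[0,0,-0.03,0],[0,0,-0.05,0],[0,0,-0.05,0]]'
python3 -m crank '[[-0.04,-0.02,0,0],[-0.05,-0.02,0,0],[-0.05,-0.02,0,0],[-0.05,-0.02,0,0],[-0.05,-0.02,0,0],[0,0,0,0],[0,0,0,0]]'
python3 -c "
from h import *
from cell import arm
a=viewer.capture('side')[130:430,50:470,::-1];b=viewer.capture('top')[190:350,130:550,::-1]
cv2.imwrite('pics/s4.png',cv2.resize(np.vstack([a,b]),None,fx=1.3,fy=1.3)); print(arm.read_state()['force'])
print(ray('side',328,174.5,.236))"
```

```text
time: 10.42
tcp_pos: [0.5087, 0.1426, 0.3816]
tcp_rot: [0.678, 0.735, 0.0, -0.0]
force: [0.4, 0.7, -0.6]
finger_gap: 0.0007
grasp_force: 0.0
time: 11.3
tcp_pos: [0.4286, -0.1044, 0.3803]
tcp_rot: [0.679, 0.735, 0.0, -0.0]
force: [-0.1, 1.3, -0.7]
finger_gap: 0.0001
grasp_force: 0.0
[ 0.14233514 -0.158645   -0.35076538]
[0.50675314 0.14598142 0.236     ]
```

View pics/s4.png

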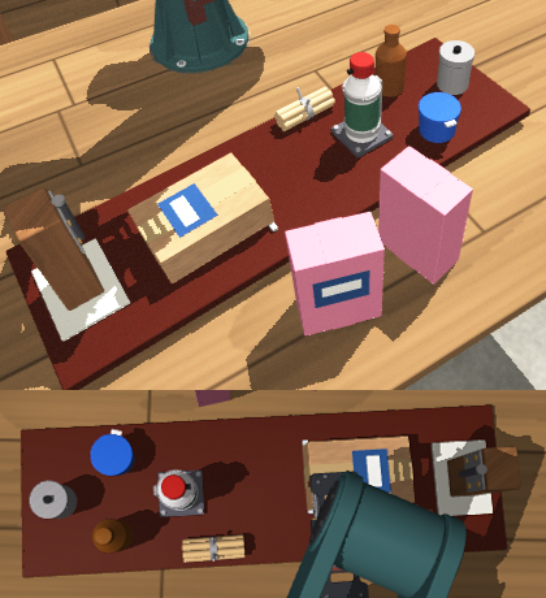

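The carton is on its back at the strip (272,226), the cap is up again at (362,62), the bystanders are unmoved and the arm is clear of everything. Handing in.

```bash
python3 -c "
from cell import arm
print(arm.finish_job())"
```

```text
the job is handed in; nothing more can be done
None
```

I tipped the carton onto its back with its foot at the strip, then pressed the cap to its stop and it sprang back up; the bystanders were not moved, and I handed the job in at about 11.5 s.

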